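Seat the high sample cup and start the run

TASK

One of the six sample cups in the tray stands higher than the rest: press it gently down with the fingertips until it is fully seated, level with the others. Then press the start key, the long bar-shaped one on the control pad, gently all the way down, let it come back up and withdraw. Leave the other cups and keys untouched and everything else on the bench where it is, and do not grasp, pull up or lift anything.

Things in the scene. Friction and masses are not known exactly. Their poses are not given: they have to be found in the camera images.
- tray: Blue-grey six-place sample tray, fixed, 200 x 210 x 30 mm high (x by y in its own frame). Origin at the centre of its underside. Six equal closed sample cups stand in steel collars on its top face, in two rows of three: at own x = -50 and +10 mm, y = -64, 0 and +64 mm. Its far strip (own x above 46 mm) is plain and a vial stands there.
- high_cup_top (a point): Centre of the flat top of the one sample cup that stands too high: white ceramic, 25 mm diameter, with an aluminium lid 28 mm in diameter. Fully seated its top is 44 mm above the bench (14 mm above the tray's face), level with the other five; at the start it stands 10 to 14 mm higher than that. It can be in any of the six places.
- high_cup (a joint): How far the high cup stands above its fully seated height, m: 0 = fully seated on a hard stop, 0.010 to 0.014 at the start. It slides straight down against about 3 N of friction, stays where it is left, and would also slide up if pulled.
- high_place: The high cup together with its steel collar (38 mm diameter, 3 mm high); origin at the collar's centre on the tray's top face, 30 mm above the bench.
- low_cup1: One of the five cups already seated (leave alone), same shape and materials as the high one, with its collar; origin at the collar's centre on the tray's face, 30 mm above the bench; its top is 14 mm above this origin.
- low_cup2: One of the five cups already seated (leave alone), same shape and materials as the high one, with its collar; origin at the collar's centre on the tray's face, 30 mm above the bench; its top is 14 mm above this origin.
- low_cup3: One of the five cups already seated (leave alone), same shape and materials as the high one, with its collar; origin at the collar's centre on the tray's face, 30 mm above the bench; its top is 14 mm above this origin.
- low_cup4: One of the five cups already seated (leave alone), same shape and materials as the high one, with its collar; origin at the collar's centre on the tray's face, 30 mm above the bench; its top is 14 mm above this origin.
- low_cup5: One of the five cups already seated (leave alone), same shape and materials as the high one, with its collar; origin at the collar's centre on the tray's face, 30 mm above the bench; its top is 14 mm above this origin.
- pad: Grey control pad, fixed, 170 x 220 x 30 mm high (x by y in its own frame), with a dark strip carrying four light-grey keys in one row along its own y at 50 mm spacing (own x = -35 mm, y = -75, -25, 25, 75 mm), in any order. Origin at the centre of its underside. Behind the row are a small display and a flat tin.
- start_key_top (a point): Centre of the top of the start key: the only long bar-shaped key, 46 mm long (along the pad's own x) by 18 mm wide. Its top is 40 mm above the bench when up.
- start_key (a joint): Travel of the start key, m: 0 = up, 0.006 = fully down on its stop. A spring pushes it up: about 1 N at the top, 4 N fully down; it comes back by itself.
- round_place: Large round key (24 mm diameter) with its bezel; leave alone. Origin on the pad's face at 30 mm above the bench; its top is 10 mm above this.
- square_place: Square key (22 x 22 mm) with its bezel; leave alone. Origin and height as for the round key.
- small_place: Small round key (14 mm diameter) with its bezel; leave alone. Origin and height as for the round key.
- vial: Loose amber glass vial with a black cap, 22 mm diameter, 42 mm high, standing on the tray's far strip. Origin at the centre of its underside.
- pan_tin: Loose flat aluminium tin, 38 mm diameter, 22 mm high, standing on the pad. Origin at the centre of its underside.
- rod: Loose white ceramic cylinder, 28 mm diameter, 30 mm high, standing between tray and pad. Origin at the centre of its underside.
- jar: Loose small clear jar with a white cap, 34 mm diameter, 50 mm high, standing between tray and pad. Origin at the centre of its underside.
- beaker: Loose glass beaker, 60 mm diameter, 75 mm high, at the back. Origin at the centre of its underside.
- spoon: Loose steel sampling spoon, 170 mm long, lying on the bench at the right. Origin on its underside.
- mortar: Loose white ceramic mortar, 90 mm diameter, 45 mm high, at the left. Origin at the centre of its underside.
- start_place: The start key together with its bezel (52 x 24 mm); origin on the pad's face, 30 mm above the bench; the key's top is 10 mm above this when up.

How it is judged:
By the outcome, as a careful person would: the job done as asked, in the order asked, and still so for the second after the job is handed in, with the robot touching nothing.
It also fails if it takes over 38 s, if anything falls off the work surface, if the arm or the gripper's body presses on something with over 40 N, if the wrist force passes 120 N, or if a joint passes its speed limit or range.

ROBOT

A 6-joint arm with a two-finger parallel gripper is mounted at the origin on the work surface. World frame = base frame: x ahead of the robot, y to its left, z up, the work surface at z = 0. Lengths are in m, angles in rad, forces in N, time in s.
With the tool pointing down it reaches from about 0.325 to 0.775 m from the base axis. Payload 5.5 kg.
Tool frame: the origin (TCP) lies between the finger pads; the fingertips stand 25 mm ahead of it and the grasp point (between the pads) lies 6 mm ahead of it (arm.nose_length is the distance from the TCP to the fingertips, in m); z points along the fingers, y is the line along which they close (so a half turn about z gives the same grasp; the last joint's range is limited). The gripper opens to 88 mm and grips with 3 to 60 N. Pads are 20 mm wide; open, the fingers measure 115 mm over their backs; the gripper's body (75 mm by 178 mm) begins 61 mm behind the grasp point.
Start: joints at [-1.371, 0.091, 1.231, -0, 1.82, -0.057], TCP at [0.152, -0.58, 0.248] pointing down, gripper open.
Joint ranges: [-2.87, 2.87], [-0.86, 2.18], [0.17, 2.46], [-1.51, 4.65], [0.06, 2.69], [-2.65, 2.65]. Speed limits (rad/s): [2.57, 2.57, 3.01, 3.14, 3.14, 3.14].

INTERFACE

Orientations are given as a unit quaternion [x, y, z, w].
In Python, from rig import get_obs, vision, ticket, arm gives the robot as it stands.
- The arm moves only by the tool play_rows, never from a script. Its argument "moves" is a list of rows, each a list of 5 numbers: the shift along the tool's x, y, z in m, then the turn about the tool's z in rad, then the finger opening in m, from 0 to 0.0878. In form: [[tx, ty, tz, yaw, hand], ...]. A call has exactly 10 rows; each row is the pose to reach, as a shift and turn from the pose commanded when the call began, along the tool's axes at that moment; what a row does not reach only later rows make up. A row lasts 1/8 s, in which the tool goes at most 62.5 mm and 10.7 degrees, less where a joint would pass 70% of its speed; a pose out of reach is approached as far as the arm can. A call with a gripper value outside its range is refused whole. The fingers move at their own pace and stop on an object; "grip_force" is the grip in N (left out, the last holds). Time passes only in rows, so rows that repeat a pose let the fingers close, or fill a call up. It gives the time, the measured TCP pose, the force, the opening and the grip force at its end, in the units of the state.
- get_obs(): the state, without advancing time (a new reading comes with each control period).
- vision.grab_frame(name): name is "side" or "top" or "wrist"; returns a dict with "pixels" (420x560x3 uint8, blue, green, red), "mtx" (3x3 intrinsics, pixels), "camera_from_world" (4x4, takes a point from world to camera coordinates). Camera axes: x right, y up, looking along -z (the intrinsics and any distortion apply to the point x, -y, -z); pixel columns grow to the right and rows downward; lengths in m; the calibration is good to about 2 mm. A picture is of the moment at which its call begins. There is no depth.
- ticket.sign_off(): hands the job in; it is judged then, once.
The state is a dict: "time_s": time; "joint_positions": joint angles; "dq": joint speeds; "effort": joint torques, N m; "tcp_pos": TCP position; "orientation": TCP orientation; "ft_force": force on the tool from outside, world axes, zero at the start; "torque": the same for the moment, N m; "grip_width": finger opening in m; "gripper_force": force on a finger pad.
Only numpy, scipy, OpenCV 4.12 (cv2) and the standard library are available. Lean on these libraries where they do the work, as an engineer would, in place of code of your own. Each camera call takes 0.05 s, during which the arm holds its last target. There are 200 camera calls.

## Working session

There is one attempt and no reset: what is moved stays moved. The work goes in short steps, Python scripts to look and compute and a tool call to move; the robot and the scene stay as the last step left them, time stands still between calls to the robot, and variables do not carry over. Pictures are saved under pics/ and viewed, at most 10 in all, crops included, and the job is handed in when it is done.

Besides the shell and the picture viewer there is one more tool, called by a JSON object that holds its "api" and its "payload", one argument or row to a line. play_rows: Moves the arm, as the interface text tells. Its arguments: {"type":"object","properties":{"moves":{"type":"array","items":{"type":"array","items":{"type":"number"}}},"grip_force":{"type":"number"}},"required":["moves"]}

```bash
mkdir -p pics; cat > h.py <<'E'
import cv2,numpy as np
from rig import get_obs,vision,ticket,arm
def grab(n,save=None):
    f=vision.grab_frame(n)
    if save: cv2.imwrite('pics/'+save,f['pixels'])
    return f
def ray(f,u,v,z):
    K=np.array(f['mtx']);T=np.array(f['camera_from_world'])
    d=np.linalg.inv(K)@[u,v,1]; d=d*[1,-1,-1]
    R=T[:3,:3];c=-R.T@T[:3,3];d=R.T@d
    return c+d*(z-c[2])/d[2]
def proj(f,p):
    K=np.array(f['mtx']);T=np.array(f['camera_from_world'])
    q=T[:3,:3]@np.array(p)+T[:3,3]; q=K@(q*[1,-1,-1]); return q[:2]/q[2]
E
python3 - <<'E'
from h import *
import pickle
F={}
for n in('top','side'):
    F[n]=grab(n,n+'0.png');print(n,[k for k in F[n]],np.round(F[n]['camera_from_world'],3).tolist(),np.round(F[n]['mtx'],1).tolist())
pickle.dump(F,open('F.pkl','wb'))
o=get_obs();print(o['time_s'],o['tcp_pos'],o['orientation'],o['grip_width'],o['ft_force'],arm.nose_length)
E
```

```text
top ['pixels', 'mtx', 'camera_from_world'] [[-0.001, -1.0, 0.028, -0.01], [0.995, 0.002, 0.098, -0.597], [-0.098, 0.028, 0.995, -0.998], [0.0, 0.0, 0.0, 1.0]] [[415.1, 0.0, 278.5], [0.0, 415.1, 215.3], [0.0, 0.0, 1.0]]
side ['pixels', 'mtx', 'camera_from_world'] [[-0.69, -0.724, -0.001, 0.414], [0.424, -0.405, 0.81, -0.314], [-0.587, 0.558, 0.586, -0.845], [0.0, 0.0, 0.0, 1.0]] [[466.3, 0.0, 276.2], [0.0, 466.3, 212.9], [0.0, 0.0, 1.0]]
0.1 [ 0.15235918 -0.58010385  0.24660005] [ 9.91765182e-01  1.28066501e-01 -5.80277742e-05 -8.89325841e-04] 0.08789929357950409 [0.16553441 0.17840688 0.64157545] 0.025
```

View pics/top0.png

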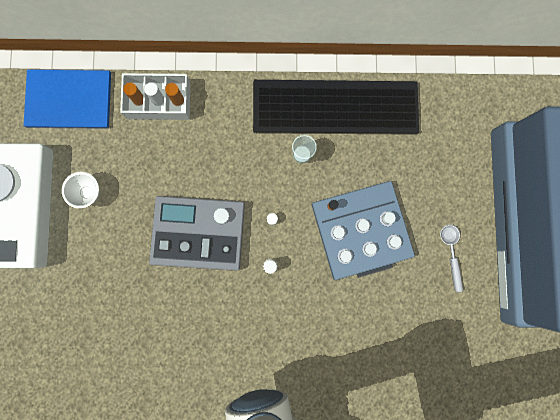

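View pics/side0.png

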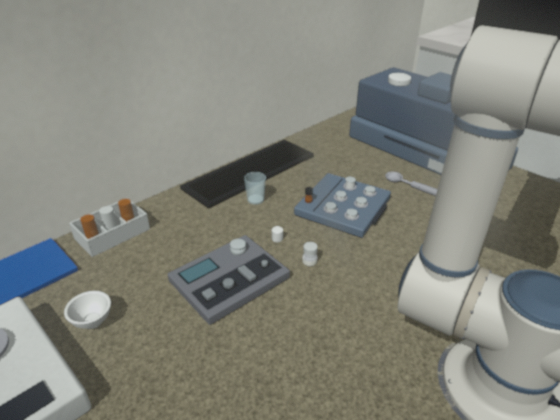

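The top view shows the tray near (363,230), with six cups at (338,232), (363,226), (388,218), (346,256), (371,249) and (395,242). The pad is near (198,233) and the bar key is at about (205,248). Next I'll make enlarged crops.

```bash
python3 - <<'E'
from h import *
import pickle
F=pickle.load(open('F.pkl','rb'))
t,s=F['top']['pixels'],F['side']['pixels']
R=lambda im,k:cv2.resize(im,None,fx=k,fy=k,interpolation=cv2.INTER_CUBIC)
a=R(t[175:285,305:420],3.4);b=R(s[170:236,290:396],3.7);c=R(t[190:275,145:250],3.7)
W=390;pad=lambda im:cv2.copyMakeBorder(im,0,max(0,0),0,max(0,W+5-im.shape[1]),cv2.BORDER_CONSTANT)[:,:W+5]
l=np.vstack([pad(b),pad(c)]);H=max(l.shape[0],a.shape[0])
f=lambda im:cv2.copyMakeBorder(im,0,H-im.shape[0],0,0,cv2.BORDER_CONSTANT)
o=np.hstack([f(a),f(l)]);print(o.shape);cv2.imwrite('pics/crop1.png',o)
E
```

```text
(558, 786, 3)
```

View pics/crop1.png

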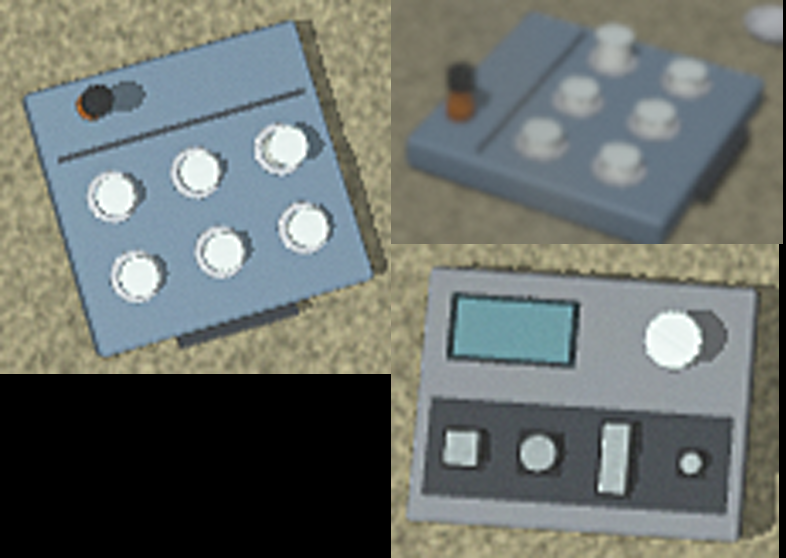

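In the crop, the high cup is the far-right one in the top view (full-image pixel about (388.8,218.2)), and it is clearly the tall one in the side view. The bar key is third in the row, at about (205.5,248).

```bash
python3 - <<'E'
from h import *
import pickle
F=pickle.load(open('F.pkl','rb'));f=F['top'];im=f['pixels'].astype(int)
T=np.array(f['camera_from_world'])
# cups: bright blobs
br=((im.min(2)>205)*255).astype(np.uint8)
n,l,st,ce=cv2.connectedComponentsWithStats(br)
for i in range(1,n):
    u,v=ce[i]
    if 320<u<410 and 200<v<270: print('cup',np.round(ce[i],1),st[i,4],np.round(ray(f,u,v,.056 if (u>380 and v<230) else .044),4))
# tray
hsv=cv2.cvtColor(f['pixels'],cv2.COLOR_BGR2HSV)
m=cv2.inRange(hsv,(95,50,90),(120,180,255));m[:,:305]=0;m[:,425:]=0;m[:175]=0;m[285:]=0
c=max(cv2.findContours(m,0,2)[0],key=cv2.contourArea)
P=np.array([ray(f,u,v,.03)[:2] for u,v in c[:,0]],np.float32)
r=cv2.minAreaRect(P);print('tray',r)
ctr=np.array(r[0]);a=np.arctan2(*(lambda e:(e[1],e[0]))(cv2.boxPoints(r)[1]-cv2.boxPoints(r)[0]))
a=(a+np.pi/4)%(np.pi/2)-np.pi/4;R=np.array([[np.cos(a),-np.sin(a)],[np.sin(a),np.cos(a)]])
print('yaw',np.degrees(a),'high pred',ctr+R@[.010,-.064])
# key
g=im.min(2);k=((g>135)*255).astype(np.uint8);k[:,:160]=0;k[:,235:]=0;k[:233]=0;k[262:]=0
n,l,st,ce=cv2.connectedComponentsWithStats(k)
for i in range(1,n):
    if st[i,4]<10: continue
    print('key',np.round(ce[i],1),st[i],np.round(ray(f,*ce[i],.04),4))
    pts=np.argwhere(l==i)[:,::-1].astype(np.float32);print(cv2.minAreaRect(pts))
for z in(.054,.058):
    p=ray(f,388.8,218.2,z);print(z,p,proj(F['side'],p))
E
```

```text
cup [388.7 217.6] 110 [ 0.5894 -0.2763  0.056 ]
cup [362.6 225.4] 124 [ 0.5712 -0.2149  0.044 ]
cup [381.6 221.5] 14 [ 0.5797 -0.2587  0.056 ]
cup [357.5 220.5] 2 [ 0.5831 -0.2025  0.044 ]
cup [337.6 232.5] 129 [ 0.5536 -0.1531  0.044 ]
cup [394.2 241.6] 124 [ 0.5315 -0.2916  0.044 ]
cup [369.6 249. ] 120 [ 0.5136 -0.2307  0.044 ]
cup [344.6 256.3] 126 [ 0.496  -0.1693  0.044 ]
tray ((0.5615862607955933, -0.21765850484371185), (0.19789853692054749, 0.21006035804748535), 15.837671279907227)
yaw 15.837681 high pred [ 0.58867308 -0.27649985]
key [217.8 233.6] [192 233  43   3  84] [0.5508 0.1384 0.04  ]
((213.0, 234.0), (2.0, 42.0), 90.0)
key [204.8 247.6] [201 239   8  19 124] [0.5171 0.1694 0.04  ]
((204.76895141601562, 247.7724151611328), (6.80972957611084, 18.020870208740234), 4.763641834259033)
key [163.6 244.8] [160 241   8   9  68] [0.5239 0.2684 0.04  ]
((163.5, 245.0), (8.0, 7.0), 90.0)
key [184.  246.1] [180 242   9   9  68] [0.5207 0.2194 0.04  ]
((184.0, 246.0), (8.0, 8.0), 90.0)
key [225.4 248.9] [223 247   6   5  21] [0.5139 0.1196 0.04  ]
((225.4000244140625, 248.800048828125), (4.4721360206604, 4.4721360206604), 63.43495178222656)
key [176.2 260.4] [160 259  43   3  84] [0.4864 0.2374 0.04  ]
((181.0, 260.0), (42.0, 2.0), 0.0)
0.054 [ 0.58797736 -0.27698696  0.054     ] [350.26653939 180.47764039]
0.058 [ 0.5876099  -0.27579914  0.058     ] [350.23133394 179.47146702]
```

{"api": "play_rows", "payload": {
  "moves": [
    [0.03,-0.011,0,0,0],
    [0.085,-0.031,0.01,0,0],
    [0.14,-0.051,0.02,0,0],
    [0.197,-0.072,0.035,0,0],
    [0.254,-0.093,0.05,0,0],
    [0.311,-0.114,0.065,0,0],
    [0.368,-0.135,0.08,0,0],
    [0.42,-0.154,0.09,0,0],
    [0.465,-0.171,0.09,0,0],
    [0.4985,-0.183,0.09,0,0]
  ],
  "grip_force": 10
}}

```text
time_s: 1.35
tcp_pos: [0.5893, -0.2749, 0.1565]
orientation: [0.992, 0.129, -0.001, -0.001]
ft_force: [0.0, 0.1, -1.2]
grip_width: 0.0004
gripper_force: 0.0
```

```bash
python3 - <<'E'
from h import *
import pickle
o=get_obs();print(o['time_s'],o['tcp_pos'],o['orientation'],o['grip_width'],o['ft_force'])
f=grab('wrist','w1.png');pickle.dump(f,open('w1.pkl','wb'))
print(proj(f,[.588,-.2765,.056]),proj(f,list(o['tcp_pos'][:2])+[o['tcp_pos'][2]-.025]))
grab('side','s1.png')
E
```

```text
1.35 [ 0.58931941 -0.27486601  0.15650307] [ 9.91675892e-01  1.28756437e-01 -6.25446064e-04 -5.59856119e-04] 0.0003860883938589419 [ 0.04521466  0.13601226 -1.21455863]
[278.35345924 216.9190608 ] [276.48871049 256.39069451]
```

View pics/w1.png

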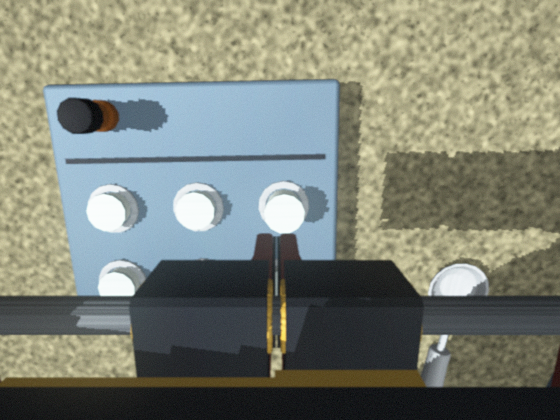

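The wrist view shows the high cup's top centred at about (286,212) px, standing clear of its collar. The closed fingertips are at about (277,237).

```bash
python3 - <<'E'
from h import *
import pickle
f=pickle.load(open('w1.pkl','rb'));im=f['pixels']
w=((im.min(2)>225)*255).astype(np.uint8);n,l,st,ce=cv2.connectedComponentsWithStats(w)
for i in range(1,n):
    if st[i,4]>200 and ce[i][1]<330: print(np.round(ce[i],1),st[i],np.round(ray(f,*ce[i],.056),4),np.round(ray(f,*ce[i],.044),4))
print(ray(f,286,212,.056))
E
```

```text
[281.8 209.9] [ 260  182   44   51 1459] [ 0.5934 -0.2775  0.056 ] [ 0.5904 -0.2784  0.044 ]
[105.8 210.1] [  87  185   40   47 1295] [ 0.5625 -0.1612  0.056 ] [ 0.558  -0.1563  0.044 ]
[193.4 208.1] [ 174  184   40   47 1350] [ 0.5792 -0.2188  0.056 ] [ 0.5755 -0.2169  0.044 ]
[114.9 281.6] [ 98 262  36  33 791] [ 0.5112 -0.1753  0.056 ] [ 0.5041 -0.1711  0.044 ]
[457.6 283.1] [440 270  36  25 684] [ 0.5732 -0.4137  0.056 ] [ 0.5691 -0.4216  0.044 ]
[ 0.59271462 -0.28066001  0.056     ]
```

{"api": "play_rows", "payload": {
  "moves": [
    [0,0.002,0.015,0,0],
    [0,0.003,0.03,0,0],
    [0,0.003,0.045,0,0],
    [0,0.003,0.057,0,0],
    [0,0.003,0.064,0,0],
    [0,0.003,0.067,0,0],
    [0,0.003,0.067,0,0],
    [0,0.003,0.067,0,0],
    [0,0.003,0.067,0,0],
    [0,0.003,0.067,0,0]
  ]
}}

```text
time_s: 2.7
tcp_pos: [0.589, -0.2797, 0.091]
orientation: [0.992, 0.128, 0.0, 0.0]
ft_force: [0.7, -0.2, 0.7]
grip_width: 0.0006
gripper_force: 0.0
```

```bash
python3 - <<'E'
from h import *
o=get_obs();print(o['time_s'],o['tcp_pos'],o['ft_force'])
R=lambda im,k:cv2.resize(im,None,fx=k,fy=k,interpolation=cv2.INTER_CUBIC)
f=grab('side');w=grab('wrist')
t=list(o['tcp_pos']);t[2]-=.025
print(proj(f,t),proj(w,t))
cv2.imwrite('pics/c2.png',np.hstack([R(f['pixels'][140:220,310:400],4),R(w['pixels'][150:310,180:360],2)]))
E
```

```text
2.7 [ 0.58897342 -0.27967622  0.09096251] [ 0.72314328 -0.20809109  0.72682844]
[350.99000214 176.36395359] [276.50052697 256.4484694 ]
```

View pics/c2.png

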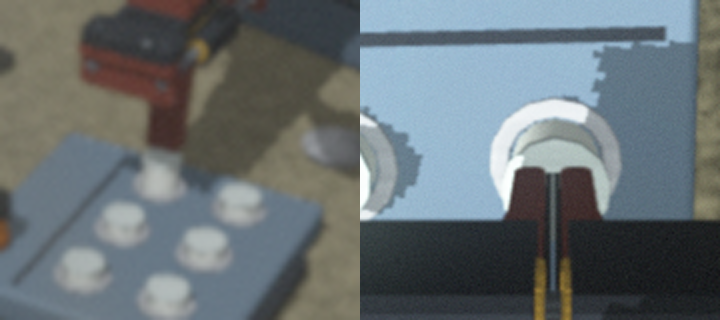

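The fingertips are centred on the high cup, with the collar centred at crop (555,165) and the finger gap at (552,168). I'll nudge them 2 mm forward and press down slowly.

{"api": "play_rows", "payload": {
  "moves": [
    [0.002,0,0.003,0,0],
    [0.002,0,0.006,0,0],
    [0.002,0,0.008,0,0],
    [0.002,0,0.01,0,0],
    [0.002,0,0.012,0,0],
    [0.002,0,0.014,0,0],
    [0.002,0,0.016,0,0],
    [0.002,0,0.018,0,0],
    [0.002,0,0.02,0,0],
    [0.002,0,0.02,0,0]
  ]
}}

```text
time_s: 4.05
tcp_pos: [0.5908, -0.2792, 0.0702]
orientation: [0.992, 0.128, 0.0, 0.0]
ft_force: [-0.2, -0.1, 0.9]
grip_width: 0.0006
gripper_force: 0.2
```

{"api": "play_rows", "payload": {
  "moves": [
    [0,0,0.0005,0,0],
    [0,0,0.001,0,0],
    [0,0,0.001,0,0],
    [0,0,0.0015,0,0],
    [0,0,0.0015,0,0],
    [0,0,0.002,0,0],
    [0,0,0.002,0,0],
    [0,0,0.002,0,0],
    [0,0,0.002,0,0],
    [0,0,0.002,0,0]
  ]
}}

```text
time_s: 5.3
tcp_pos: [0.5909, -0.2792, 0.0694]
orientation: [0.992, 0.128, 0.0, 0.0]
ft_force: [-2.4, 1.3, 6.4]
grip_width: 0.0005
gripper_force: 2.8
```

{"api": "play_rows", "payload": {
  "moves": [
    [0,0,0.0005,0,0],
    [0,0,0.001,0,0],
    [0,0,0.001,0,0],
    [0,0,0.001,0,0],
    [0,0,0.001,0,0],
    [0,0,0.001,0,0],
    [0,0,0.001,0,0],
    [0,0,0.001,0,0],
    [0,0,0.001,0,0],
    [0,0,0.001,0,0]
  ]
}}

```text
time_s: 6.55
tcp_pos: [0.5909, -0.2792, 0.0693]
orientation: [0.992, 0.128, 0.0, 0.0]
ft_force: [-3.8, 1.5, 9.8]
grip_width: 0.0004
gripper_force: 4.6
```

It is on the hard stop: the force rose to about 10 N with no further travel. Now I'll withdraw straight up.

{"api": "play_rows", "payload": {
  "moves": [
    [0,0,-0.002,0,0],
    [0,0,-0.006,0,0],
    [0,0,-0.015,0,0],
    [0,0,-0.03,0,0],
    [0,0,-0.045,0,0],
    [0,0,-0.06,0,0],
    [0,0,-0.07,0,0],
    [0,0,-0.08,0,0],
    [0,0,-0.08,0,0],
    [0,0,-0.08,0,0]
  ]
}}

```text
time_s: 7.8
tcp_pos: [0.5906, -0.279, 0.147]
orientation: [0.992, 0.128, -0.0, -0.0]
ft_force: [-0.5, 0.5, -0.4]
grip_width: 0.0006
gripper_force: 0.0
```

```bash
python3 - <<'E'
from h import *
o=get_obs();p=o['tcp_pos'];print(o['time_s'],p,o['orientation'],o['ft_force'])
R=lambda im,k:cv2.resize(im,None,fx=k,fy=k,interpolation=cv2.INTER_CUBIC)
f=grab('side');w=grab('wrist')
cv2.imwrite('pics/c3.png',np.hstack([R(f['pixels'][160:240,290:400],3.5),R(w['pixels'][150:290,60:360],1.3)[:280].copy() if 0 else cv2.resize(w['pixels'][60:300,60:360],(350,280))]))
q=o['orientation'];x,y=q[0],q[1];a=2*np.arctan2(y,x);print('toolx deg',np.degrees(a))
d=np.array([.518,.169])-p[:2];print('tx,ty',d@[np.cos(a),np.sin(a)],d@[np.sin(a),-np.cos(a)])
E
```

```text
7.8 [ 0.59057039 -0.27904399  0.14700227] [ 9.91768780e-01  1.28040862e-01 -3.91599291e-04 -2.68367164e-04] [-0.52546942  0.50252826 -0.38146753]
toolx deg 14.712793350014797
tx,ty 0.04360060170972696 -0.45178409289122606
```

View pics/c3.png

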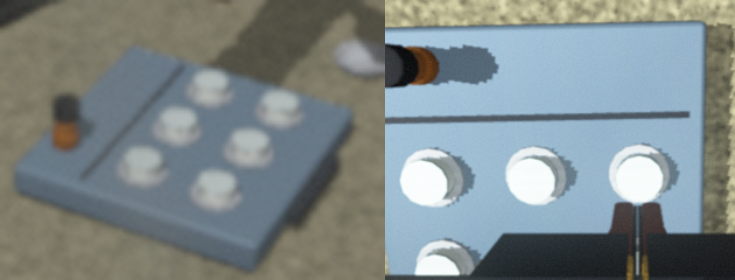

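All six cups are now level: the pressed one, at crop (210,85), matches its neighbours. Now over to the start key.

{"api": "play_rows", "payload": {
  "moves": [
    [0.002,-0.025,0,-0.08,0],
    [0.006,-0.07,0,-0.22,0],
    [0.012,-0.12,0,-0.36,0],
    [0.017,-0.175,0,-0.5,0],
    [0.022,-0.23,0,-0.65,0],
    [0.027,-0.285,0,-0.8,0],
    [0.033,-0.34,0,-0.95,0],
    [0.038,-0.39,0,-1.08,0],
    [0.042,-0.43,0,-1.18,0],
    [0.0436,-0.452,0,-1.248,0]
  ]
}}

```text
time_s: 9.15
tcp_pos: [0.5173, 0.1711, 0.1471]
orientation: [0.728, 0.685, -0.0, -0.0]
ft_force: [0.6, -0.1, -1.1]
grip_width: 0.0007
gripper_force: 0.0
```

```bash
python3 - <<'E'
from h import *
o=get_obs();p=o['tcp_pos'];q=o['orientation'];print(o['time_s'],p,'toolx',np.degrees(2*np.arctan2(q[1],q[0])),o['ft_force'])
w=grab('wrist','w4.png');print(proj(w,[.518,.169,.04]))
E
```

```text
9.15 [0.51731621 0.17112561 0.14714783] toolx 86.4861746808041 [ 0.61523555 -0.07118316 -1.05012177]
[276.37361755 214.61218791]
```

View pics/w4.png

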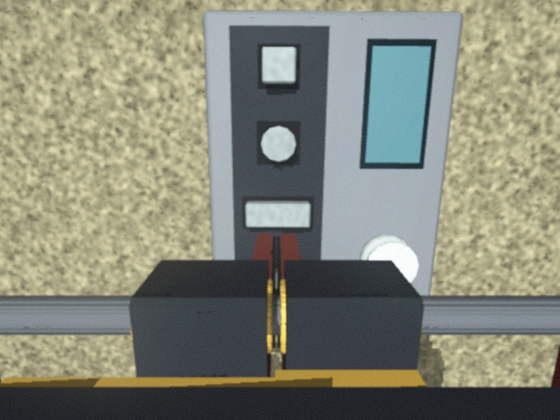

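The wrist view shows the bar key centred at (278,214) px. The prediction was (276,215), so it agrees to within 1 mm. Descending.

{"api": "play_rows", "payload": {
  "moves": [
    [0,0,0.01,0,0],
    [0,0,0.025,0,0],
    [0,0,0.04,0,0],
    [0,0,0.054,0,0],
    [0,0,0.063,0,0],
    [0,0,0.068,0,0],
    [0,0,0.07,0,0],
    [0,0,0.07,0,0],
    [0,0,0.07,0,0],
    [0,0,0.07,0,0]
  ]
}}

```text
time_s: 10.45
tcp_pos: [0.5183, 0.1692, 0.078]
orientation: [0.73, 0.683, 0.0, 0.0]
ft_force: [-1.0, -0.1, 0.1]
grip_width: 0.0005
gripper_force: 0.0
```

```bash
python3 - <<'E'
from h import *
o=get_obs();p=o['tcp_pos'];print(o['time_s'],p,o['ft_force'])
R=lambda im,k:cv2.resize(im,None,fx=k,fy=k,interpolation=cv2.INTER_CUBIC)
f=grab('side');w=grab('wrist')
cv2.imwrite('pics/c5.png',np.hstack([R(f['pixels'][220:320,190:280],3),R(w['pixels'][150:300,180:380],2)]))
E
```

```text
10.45 [0.51832399 0.16921845 0.07803851] [-0.97256402 -0.08784845  0.14953817]
```

View pics/c5.png

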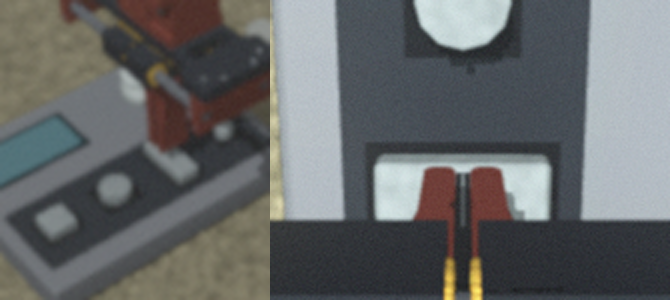

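The fingertips sit centred over the bar key (finger gap at crop x=462, key spanning 375–550) with no other key under them. Now the press.

{"api": "play_rows", "payload": {
  "moves": [
    [0,0,0.004,0,0],
    [0,0,0.008,0,0],
    [0,0,0.011,0,0],
    [0,0,0.013,0,0],
    [0,0,0.0145,0,0],
    [0,0,0.016,0,0],
    [0,0,0.0175,0,0],
    [0,0,0.019,0,0],
    [0,0,0.02,0,0],
    [0,0,0.02,0,0]
  ]
}}

```text
time_s: 11.8
tcp_pos: [0.5182, 0.1692, 0.0591]
orientation: [0.73, 0.683, 0.0, 0.0]
ft_force: [-6.0, -2.1, 10.2]
grip_width: 0.0007
gripper_force: 5.1
```

It is on the stop: tip at 34 mm and 10 N, against a spring of 4 N. I'll hold briefly, then withdraw.

{"api": "play_rows", "payload": {
  "moves": [
    [0,0,0.0005,0,0],
    [0,0,0.0005,0,0],
    [0,0,-0.002,0,0],
    [0,0,-0.005,0,0],
    [0,0,-0.01,0,0],
    [0,0,-0.02,0,0],
    [0,0,-0.035,0,0],
    [0,0,-0.055,0,0],
    [0,0,-0.08,0,0],
    [0,0,-0.1,0,0]
  ]
}}

```text
time_s: 13.05
tcp_pos: [0.5186, 0.1693, 0.1602]
orientation: [0.73, 0.683, 0.001, 0.001]
ft_force: [0.7, -0.6, 0.0]
grip_width: 0.0008
gripper_force: 0.0
```

{"api": "play_rows", "payload": {
  "moves": [
    [0,0,-0.01,0,0],
    [0,0,-0.02,0,0],
    [0,0,-0.03,0,0],
    [0,0,-0.03,0,0],
    [0,0,-0.03,0,0],
    [0,0,-0.03,0,0],
    [0,0,-0.03,0,0],
    [0,0,-0.03,0,0],
    [0,0,-0.03,0,0],
    [0,0,-0.03,0,0]
  ]
}}

```text
time_s: 14.3
tcp_pos: [0.5181, 0.1691, 0.1876]
orientation: [0.73, 0.683, 0.0, 0.0]
ft_force: [-0.4, 0.8, 0.3]
grip_width: 0.0005
gripper_force: 0.0
```

```bash
python3 - <<'E'
from h import *
o=get_obs();print(o['time_s'],o['tcp_pos'],o['ft_force'])
grab('side','s6.png')
E
```

```text
14.3 [0.51812997 0.16912246 0.18764859] [-0.40506876  0.83712892  0.29245124]
```

View pics/s6.png

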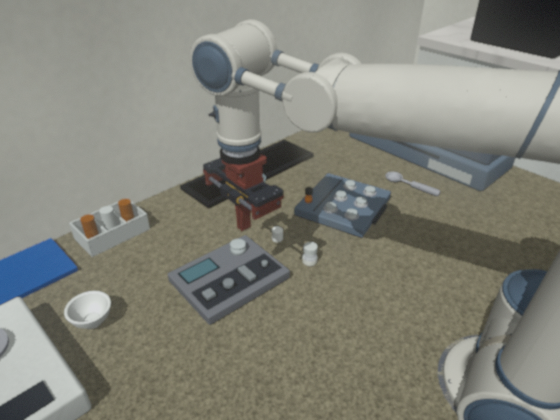

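The last side view shows the bar key back up at (247,272) px, all six cups level near (350,200), everything else undisturbed, and the gripper clear above the pad.

```bash
python3 -c "
from rig import ticket;print(ticket.sign_off())"
```

```text
the job is handed in; nothing more can be done
None
```

The high cup is seated level with the others, the start key was pressed to its stop and came back up, the arm is withdrawn, and the job is handed in after about 14 s.

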